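Put a toolholder away in a chest with a locking lid stay

ROBOT

A 6-joint arm with a two-finger parallel gripper is mounted at the origin on the work surface. World frame = base frame: x ahead of the robot, y to its left, z up, the work surface at z = 0. Lengths are in m, angles in degrees, forces in N, time in s.
With the tool pointing down it reaches from about 0.4 to 0.825 m from the base axis. Payload 7 kg.
Tool frame: the origin (TCP) lies between the finger pads; the fingertips stand 19 mm ahead of it and the grasp point (between the pads) is the TCP; z points along the fingers, y is the line along which they close (so a half turn about z gives the same grasp; the last joint's range is limited). The gripper opens to 88 mm and grips with 3 to 60 N. Pads are 19 mm wide; open, the fingers measure 130 mm over their backs; the gripper's body (78 mm by 193 mm) begins 47 mm behind the grasp point.
Start: joints at [83.486, 20.546, 0.682, 0, -70.136, -16.507], TCP at [0.264, 0.621, 0.246] pointing down, gripper open.
Joint ranges: [-176.03, 176.03], [-82.01, 121.73], [-58.28, 71.71], [-173.87, 95.51], [-174.79, -0.11], [-173.66, 173.66]. Speed limits (degrees/s): [136.94, 136.94, 172.46, 180, 180, 180].

INTERFACE

Orientations are given as [roll, pitch, yaw] about the fixed x, y, z axes, in that order (R = Rz(yaw) Ry(pitch) Rx(roll)).
In Python, from plant import r gives the robot as it stands. The module is installed in compiled form; this text tells all that it offers.
- The arm moves only by the shell command python3 -m pendant 'ROWS' [OPENING] [FORCE]. ROWS is JSON, a list of rows, each a list of 6 numbers: the shift along the tool's x, y, z in mm, then the turn, a rotation vector about the tool's x, y, z in rad. In form: [[tx, ty, tz, wx, wy, wz], ...]. A call has 1 to 20 rows; each row is the pose to reach, as a shift and turn from the pose commanded when the call began, along the tool's axes at that moment; what a row does not reach only later rows make up. A row lasts 1/8 s, in which the tool goes at most 62.5 mm and 10.7 degrees, less where a joint would pass 70% of its speed; a pose out of reach is approached as far as the arm can. A call with a gripper value outside its range is refused whole. OPENING is the finger opening in mm, from 0 to 87.6, set as the call begins (- or left out, the last holds). The fingers move at their own pace and stop on an object; FORCE is the grip in N (left out, the last holds). Time passes only in rows, so rows that repeat a pose let the fingers close. It gives the time, the measured TCP pose, the force, the opening and the grip force at its end, in the units of the state.
- r.get_state(): the state, without advancing time (a new reading comes with each control period).
- r.capture(name): name is "side" or "top"; returns the picture (400x640x3 uint8, red, green, blue); there is no depth.
- r.camera_params(name): a dict with "mtx" (3x3 intrinsics, pixels), "rvec" (rotation vector, rad) and "tvec" (3), from world to camera coordinates, as OpenCV has them. Camera axes: x right, y down, z forward; pixel columns grow to the right and rows downward; lengths in m; the calibration is good to about 2 mm. A picture is of the moment at which its call begins. camera_params takes no time and is no camera call.
- r.close_job(): hands the job in; it is judged then, once.
The state is a dict: "time_s": time; "joints": joint angles; "qd": joint speeds; "joint_torque": joint torques, N m; "tcp_pos": TCP position; "eef_rot": TCP orientation; "contact_force": force on the tool from outside, world axes, zero at the start; "moment": the same for the moment, N m; "gripper_width": finger opening in m; "gripper_force": force on a finger pad.
Only numpy, scipy, OpenCV 4.12 (cv2) and the standard library are available. Lean on these libraries where they do the work, as an engineer would, in place of code of your own. Each camera call takes 0.05 s, during which the arm holds its last target. There are 200 camera calls.

TASK

Raise the lid of the blue tool chest until the folding stay on its left side locks, let go of it, and lay the square-shank toolholder from the bench down flat on the chest's floor without dropping it. Then break the stay by pressing its orange elbow knob down until it stays folded while the lid is still well up, and lower the lid gently until it is fully shut, never letting it fall. Do not shift the other things on the bench.

Things in the scene. Friction and masses are not known exactly. Their poses are not given: they have to be found in the camera images.
- chest: blue sheet-steel tool chest fixed on the bench, 200 (x) x 260 (y) x 100 mm high without the lid; walls and floor 5 mm thick, open inside, black liner. Origin: centre of the underside; -x is its front, +y its left side (the side with the stay), z up. Its position and yaw vary.
- lid_hinge (a point): middle of the lid's hinge axis, on the far rim of the chest (chest frame x +100, z 100 mm); the axis runs along the chest's y.
- lid (a joint): lid angle, rad: 0 shut and level, grows as the front edge rises. Steel sheet 200 x 260 x 10 mm, 0.5 to 0.72 kg (varies). Its stiff hinge (0.25 N m) holds it by itself only when nearly upright, above about 1.0 rad with the stay folded; lower down it falls shut unless supported.
- lid_bar (a point): middle of the lid's round steel pull bar, 14 mm thick, 120 mm long along the chest's y, 45 mm out in front of the lid's front edge on two 12 mm legs at its ends (free between). It lies 245 mm from the hinge axis and 6 mm above it in the lid's frame; height 106 mm when shut, 335 to 350 mm when up. A light pinch from above lets it turn between the fingers.
- stay_anchor (a point): lower pivot of the stay, on a slotted bracket at the chest's left wall (about chest frame x -50, y +134, z 88 mm). Its screw is clamped anywhere within 8 mm either way along the slot (chest x), different each time, so the lid angle at which the stay locks differs too: 1.30 to 1.50 rad.
- stay_pivot (a point): upper pivot of the stay on the lid's left edge, 80 mm from the hinge axis. Lid raised to its stop (0.02 rad above the locking angle): the links are only in line; when the lid is then eased back a little, a spring snaps the elbow upward over centre to its stop and the stay is locked. The lid cannot close a locked stay.
- stay (a joint): unfolding of the stay's elbow, rad: about 0 (-0.11 to 0.11) with the lid shut, 2.25 with the two 83 mm steel links in line, 2.50 at the stop; above 2.4 it is locked. Once pressed down past centre it is broken: at about 1.7 to 1.2 it stays folded, the lid stopping by itself at about 1.05 to 1.4 rad.
- stay_knob (a point): middle of the orange elbow knob: cylinder 20 mm thick, 40 mm long along chest y, 38 to 78 mm out from the chest's left wall; about 140 mm high when locked. Pressed (4 to 6 N) it swings down and to the rear about stay_anchor, radius 83 mm. Pressed down under 25 mm it may spring back and lock again; 30 to 45 mm: it stays folded; over 50 mm: the lid may fall.
- holder: dark steel turning toolholder with a square shank, 125 mm long (x), 20 mm wide, 20 mm high, 24 mm wide at the head (+x end, brass insert), 0.3 to 0.46 kg, lying on the bench left or right of the chest. Origin: centre of the underside, near mid-length; x along the shank.
- cup: bystander: red plastic block 85 x 85 mm with a standing steel collet chuck, 140 mm high in all; origin under its centre. It lies on the other side of the chest from the toolholder.
- case: bystander: orange plastic case 90 x 120 x 50 mm, origin under its centre.
- driver: bystander: red screwdriver lying on the bench, origin near its middle.
Things that resemble listed ones, but are neither listed nor needed, are in the scene too. Of the things shaped like the holder, the steel one is meant.

How it is judged:
By the outcome, as a careful person would: the job done as asked, in the order asked, and still so for the second after the job is handed in, with the robot touching nothing.
It also fails if it takes over 72 s, if anything falls off the work surface, if the arm or the gripper's body presses on something with over 40 N, if the wrist force passes 120 N, or if a joint passes its speed limit or range.

## Working session

There is one attempt and no reset: what is moved stays moved. The work goes in short steps, Python scripts to look and compute and a shell command to move; the robot and the scene stay as the last step left them, time stands still between calls to the robot, and variables do not carry over. Pictures are saved under pics/ and viewed, at most 10 in all, crops included, and the job is handed in when it is done.

```bash
mkdir -p pics; cat > h.py <<'E'
import numpy as np, cv2
from plant import r
from scipy.spatial.transform import Rotation as R
def cam(n):
    p=r.camera_params(n); K=np.array(p['mtx'],float); Rm=cv2.Rodrigues(np.array(p['rvec'],float))[0]; t=np.array(p['tvec'],float).ravel()
    return K,Rm,t
def ray(n,u,v):
    K,Rm,t=cam(n); d=Rm.T@np.linalg.inv(K)@np.array([u,v,1.]); return -Rm.T@t,d/np.linalg.norm(d)
def onz(n,u,v,z):
    o,d=ray(n,u,v); return o+d*(z-o[2])/d[2]
def tri(a,b):
    o1,d1=ray('top',*a);o2,d2=ray('side',*b)
    s=np.linalg.lstsq(np.c_[d1,-d2],o2-o1,rcond=None)[0]
    p,q=o1+s[0]*d1,o2+s[1]*d2
    return (p+q)/2,np.linalg.norm(p-q)
def proj(n,P):
    K,Rm,t=cam(n); c=Rm@np.asarray(P,float)+t; c=K@c; return c[:2]/c[2]
def save(n,f,crop=None,s=1):
    im=r.capture(n)
    cv2.imwrite('pics/raw_'+f,im[...,::-1])
    o=im if crop is None else im[crop[1]:crop[3],crop[0]:crop[2]]
    cv2.imwrite('pics/'+f,cv2.resize(o[...,::-1],None,fx=s,fy=s,interpolation=cv2.INTER_CUBIC)); return im
def toolshift(dw):
    s=r.get_state(); e=s['eef_rot']; return R.from_euler('xyz',e,degrees=True).inv().apply(dw)*1000
E
python3 - <<'E'
from h import *
a=save('top','t0.png');b=save('side','s0.png')
for n in('top','side'):
    K,Rm,t=cam(n);print(n,K[0,0],-Rm.T@t,Rm[2])
print(r.get_state())
E
```

```text
top 380.5513656922551 [0.40461077 0.02898134 1.24612906] [ 0.15533331  0.01120454 -0.98779857]
side 507.1781079571058 [ 0.45793018 -0.92191539  1.03467079] [ 0.07420116  0.70947019 -0.70081826]
{'time_s': 0.1, 'joints': array([ 8.34887875e+01,  2.05841177e+01,  6.41740027e-01, -1.70947204e-02,
       -7.01344676e+01, -1.65066326e+01]), 'qd': array([-0.01174997, -0.06938099,  0.12568986,  0.05428729, -0.02729623,
        0.03036689]), 'joint_torque': array([-1.68252202e-03, -5.84162378e+01,  2.93753153e+01,  7.01549873e+00,
        1.02076720e-02, -4.90894911e-05]), 'tcp_pos': array([0.26380963, 0.62090113, 0.24477528]), 'eef_rot': array([ 1.79921755e+02, -6.42660628e-03, -2.30236606e+01]), 'contact_force': array([-0.74673182, -0.49267065,  0.01577611]), 'moment': array([-0.06118671,  0.02729246,  0.03210309]), 'gripper_force': 0.0, 'gripper_width': 0.08734561818513029}
```

View pics/t0.png

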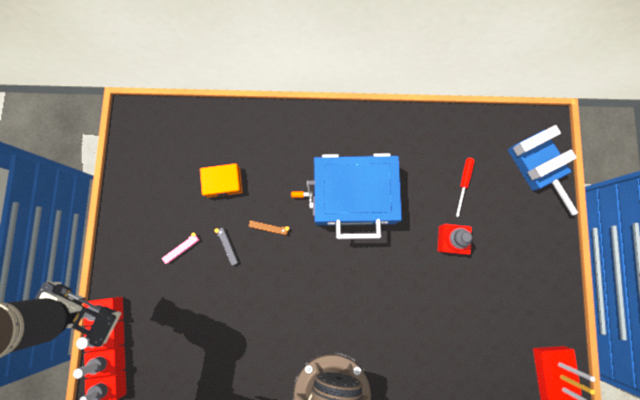

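View pics/s0.png

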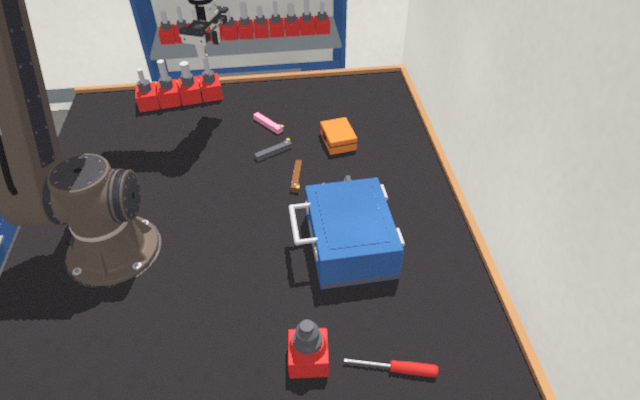

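Holder look-alikes in the top view are pink (181,249), dark grey (227,246) and brown/copper (268,228). The dark steel one at (227,246) fits the description. The chest lid covers about (313..401, 156..224), the bar is at about (358,236) and the orange knob at (300,194). I'll check the choice in a crop and measure.

```bash
python3 - <<'E'
from h import *
im=cv2.imread('pics/raw_t0.png'); si=cv2.imread('pics/raw_s0.png')
c=im[205:275,150:310]; cv2.imwrite('pics/c0.png',cv2.resize(c,None,fx=4,fy=4,interpolation=cv2.INTER_CUBIC))
hsv=cv2.cvtColor(im,cv2.COLOR_BGR2HSV)
m=cv2.inRange(hsv,(100,120,90),(125,255,255)); m[:, :300]=0;m[:,420:]=0;m[:140]=0;m[260:]=0
cn=max(cv2.findContours(m,0,2)[0],key=cv2.contourArea)
rc=cv2.minAreaRect(cn);print('lid',rc)
b=cv2.boxPoints(rc)
W=np.array([onz('top',*p,.11)[:2] for p in b]);print(W, [np.linalg.norm(W[i]-W[i-1]) for i in range(4)])
# bar: white in front
m=cv2.inRange(hsv,(0,0,150),(180,70,255));m2=np.zeros_like(m);m2[228:245,330:390]=m[228:245,330:390]
v,u=np.nonzero(m2);
for uu in range(336,384,4):
    q=v[u==uu]; print(uu,q.mean() if len(q) else None,len(q),end='; ')
# holder: dark grey brighter than bench
g=hsv[...,2]; print('\nbench',np.median(g[260:290,260:300]))
m=np.zeros_like(g); s=g[222:272,208:244]; m[222:272,208:244]=(s>60)*255
cn=max(cv2.findContours(m,0,2)[0],key=cv2.contourArea);rc=cv2.minAreaRect(cn);print('holder',rc)
b=cv2.boxPoints(rc);W=np.array([onz('top',*p,.02)[:2] for p in b]);print(W,W.mean(0),[np.linalg.norm(W[i]-W[i-1]) for i in range(4)])
m=cv2.inRange(hsv,(8,150,150),(25,255,255));
for c in cv2.findContours(m,0,2)[0]:
    if 3<cv2.contourArea(c)<2000: rc=cv2.minAreaRect(c);print('orange',rc,onz('top',*rc[0],.05))
E
```

```text
lid ((357.1890869140625, 189.54798889160156), (67.99287414550781, 87.25171661376953), 89.16968536376953)
[[ 0.72067602  0.077618  ]
 [ 0.7317749  -0.19058593]
 [ 0.52198746 -0.19288685]
 [ 0.51097493  0.06783472]] [np.float64(0.20992916873543807), np.float64(0.268433477328957), np.float64(0.2098000556795412), np.float64(0.26095404457057403)]
336 232.5 10; 340 233.0 11; 344 235.5 6; 348 235.5 6; 352 236.0 5; 356 235.5 6; 360 235.5 6; 364 235.5 6; 368 235.5 6; 372 235.5 6; 376 233.0 11; 380 232.5 10; 
bench 77.0
holder ((225.5, 246.5), (49.0, 35.0), 90.0)
[[0.51694075 0.41469693]
 [0.52008013 0.30117625]
 [0.36423035 0.29161824]
 [0.36105572 0.4028913 ]] [0.44057673 0.35259568] [np.float64(0.15633143054971943), np.float64(0.11356407582645754), np.float64(0.15614259470773817), np.float64(0.11131833485068963)]
orange ((72.70000457763672, 372.9000244140625), (6.8219099044799805, 53.45896530151367), 7.125016689300537) [0.05212352 0.77540038 0.05      ]
orange ((78.40000915527344, 332.70001220703125), (7.273237705230713, 4.743415832519531), 71.56504821777344) [0.16733579 0.77316755 0.05      ]
orange ((80.55769348144531, 322.2884826660156), (6.275716304779053, 3.7262067794799805), 78.69007110595703) [0.19783006 0.77049672 0.05      ]
orange ((272.55035400390625, 228.5634765625), (31.024927139282227, 8.405768394470215), 6.581944942474365) [0.49912256 0.20010709 0.05      ]
orange ((297.0, 194.0), (6.0, 12.0), 90.0) [0.61159673 0.12744157 0.05      ]
orange ((219.1933135986328, 179.648681640625), (30.049800872802734, 39.534671783447266), 82.56858825683594) [0.65162179 0.37953225 0.05      ]
orange ((578.0, 138.0), (2.0, 4.0), 0.0) [ 0.82106562 -0.77898521  0.05      ]
```

View pics/c0.png

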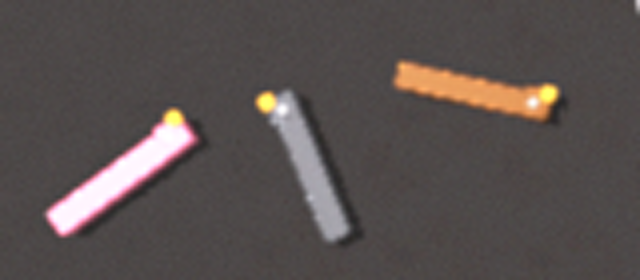

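The crop confirms it: the grey steel bar with the brass insert at crop (285,100) to (338,235) is the holder. The pink one and the copper-brown one are decoys.

```bash
python3 - <<'E'
from h import *
si=cv2.imread('pics/raw_s0.png');im=cv2.imread('pics/raw_t0.png')
# bar ends top
hs=cv2.cvtColor(im,cv2.COLOR_BGR2HSV);m=cv2.inRange(hs,(0,0,150),(180,70,255))
u=np.nonzero(m[234:238,325:395].sum(0))[0]+325;print('top bar u',u.min(),u.max())
A=onz('top',u.min()-.5,235.5,.108);B=onz('top',u.max()+.5,235.5,.108);print('bar',A,B,np.linalg.norm(A-B),(A+B)/2,np.degrees(np.arctan2(-(A-B)[0],(A-B)[1])))
# side bar
h2=cv2.cvtColor(si,cv2.COLOR_BGR2HSV);m=cv2.inRange(h2,(0,0,140),(180,70,255));m2=np.zeros_like(m);m2[195:250,284:302]=m[195:250,284:302]
v,uu=np.nonzero(m2)
for q in range(200,248,4): print(q,uu[v==q].min() if (v==q).any() else None,uu[v==q].max() if (v==q).any() else None,end='; ')
print(v.min(),v.max())
# lid rear corners in blue rear edge: holder by Otsu
def blob(img,x0,y0,x1,y1,z,n):
    s=img[y0:y1,x0:x1].astype(int); d=cv2.cvtColor(img,cv2.COLOR_BGR2GRAY)[y0:y1,x0:x1]
    t,b=cv2.threshold(d,0,255,cv2.THRESH_BINARY+cv2.THRESH_OTSU)
    c=max(cv2.findContours(b,0,2)[0],key=cv2.contourArea);rc=cv2.minAreaRect(c)
    bx=cv2.boxPoints(rc)+[x0,y0];W=np.array([onz(n,*p,z)[:2] for p in bx]);e=[W[i]-W[i-1] for i in range(4)]
    L=max(e,key=np.linalg.norm);print('holder',t,rc[1],bx.tolist(),W.mean(0),[round(float(np.linalg.norm(k)),3) for k in e],'yaw',np.degrees(np.arctan2(L[1],L[0])))
blob(im,212,222,242,270,.02,'top');blob(si,250,134,296,164,.02,'side')
# project model
E
```

```text
top bar u 336 380
bar [0.47906702 0.00285286 0.108     ] [ 0.48280796 -0.13123402  0.108     ] 0.13413905050872185 [ 0.48093749 -0.06419058  0.108     ] 1.5980995981627537
200 None None; 204 290 301; 208 289 294; 212 289 294; 216 290 295; 220 291 296; 224 291 296; 228 292 297; 232 293 298; 236 293 298; 240 294 301; 244 296 297; 203 244
holder 118.0 (40.27323913574219, 8.485666275024414) [[212.98838901519775, 229.036283493042], [220.5319299697876, 225.1502170562744], [238.97532653808594, 260.9521026611328], [231.4317855834961, 264.8381652832031]] [0.44505966 0.3515464 ] [0.131, 0.027, 0.131, 0.027] yaw -149.25957743421154
holder 103.0 (6.738609790802002, 37.57474136352539) [[254.39248180389404, 152.74156379699707], [288.23047637939453, 136.4059774875641], [291.1600799560547, 142.47444343566895], [257.3220863342285, 158.8100299835205]] [0.44353239 0.35247373] [0.032, 0.132, 0.034, 0.13] yaw 32.08992564124035
```

```bash
python3 - <<'E'
from h import *
si=cv2.imread('pics/raw_s0.png');im=cv2.imread('pics/raw_t0.png')
g=cv2.cvtColor(im,cv2.COLOR_BGR2GRAY)
P=[]
for v in range(238,260):
    u=np.arange(212,243);w=np.clip(g[v,212:243].astype(float)-95,0,None);P.append(onz('top',(u*w).sum()/w.sum(),v,.02)[:2])
P=np.array(P);k=np.polyfit(P[:,0],P[:,1],1);print('shank yaw',np.degrees(np.arctan(k[0])),'y at x=.445',np.polyval(k,.445))
hs=cv2.cvtColor(im,cv2.COLOR_BGR2HSV);m=cv2.inRange(hs,(100,120,90),(125,255,255))
def edge(pts,z,ax):
    W=np.array([onz('top',*p,z)[:2] for p in pts]);k=np.polyfit(W[:,ax],W[:,1-ax],1);return W.mean(0),np.degrees(np.arctan(k[0]))
L=[(310+np.nonzero(m[v,310:420])[0].min()-.5,v) for v in range(165,218)]
Rr=[(310+np.nonzero(m[v,310:420])[0].max()+.5,v) for v in range(165,218)]
T=[(u,145+np.nonzero(m[145:240,u])[0].min()-.5) for u in range(342,372)]
print('left',edge(L,.11,0),'right',edge(Rr,.11,0),'rear',edge(T,.11,1))
h2=cv2.cvtColor(si,cv2.COLOR_BGR2HSV);m=cv2.inRange(h2,(0,0,140),(180,70,255))
Q=[(284+np.nonzero(m[v,284:300])[0].mean(),v) for v in range(207,238)]
W=np.array([onz('side',*p,.106)[:2] for p in Q]);k=np.polyfit(W[:,1],W[:,0],1);print('side bar yaw',-np.degrees(np.arctan(k[0])),'x at y=-.064',np.polyval(k,-.064), onz('side',295,203,.106),onz('side',297,245,.106))
g=cv2.cvtColor(im,cv2.COLOR_BGR2HSV)
E
```

```text
shank yaw 25.895379789410484 y at x=.445 0.3507464644635595
left (array([0.61214751, 0.07136528]), np.float64(2.9595720924224693)) right (array([ 0.61924339, -0.19066449]), np.float64(2.7424448242813693)) rear (array([ 0.72638746, -0.05594637]), np.float64(-1.5127626285305207))
side bar yaw 1.6547717638600985 x at y=-.064 0.48134442302502284 [0.49001608 0.00831207 0.106     ] [ 0.48348622 -0.13377455  0.106     ]
```

```bash
cat >> h.py <<'E'
def goto(p,yaw,tilt=0):
    s=r.get_state(); R0=R.from_euler('xyz',s['eef_rot'],degrees=True)
    R1=R.from_euler('xyz',[180,0,yaw],degrees=True)
    print('shift',np.round(R0.inv().apply(np.array(p)-s['tcp_pos'])*1000,1),'turn',np.round((R0.inv()*R1).as_rotvec(),3))
E
python3 -c "
from h import *
goto([.481,-.0645,.19],-87.8)"
```

```text
shift [468.  545.8  55.6] turn [ 1.000e-03 -1.000e-03  1.131e+00]
```

```bash
python3 -m pendant '[[20,24,0,0,0,0.08],[468,545.8,55.6,0,0,1.131],[468,545.8,55.6,0,0,1.131],[468,545.8,55.6,0,0,1.131],[468,545.8,55.6,0,0,1.131],[468,545.8,55.6,0,0,1.131],[468,545.8,55.6,0,0,1.131],[468,545.8,55.6,0,0,1.131],[468,545.8,55.6,0,0,1.131],[468,545.8,55.6,0,0,1.131],[468,545.8,55.6,0,0,1.131],[468,545.8,55.6,0,0,1.131],[468,545.8,55.6,0,0,1.131],[468,545.8,55.6,0,0,1.131],[468,545.8,55.6,0,0,1.131],[468,545.8,55.6,0,0,1.131]]' 32 10
python3 -c "
from h import *
goto([.481,-.0645,.106],-87.8)"
```

```text
time_s: 2.1
tcp_pos: [0.4812, -0.0629, 0.1902]
eef_rot: [-180.0, 0.0, -87.7]
contact_force: [-0.0, -0.1, 0.4]
gripper_width: 0.0319
gripper_force: 0.0
shift [ 1.6  0.4 84.2] turn [-0.001  0.     0.002]
```

```bash
python3 -m pendant '[[1.6,0.4,25,0,0,0],[1.6,0.4,50,0,0,0],[1.6,0.4,70,0,0,0],[1.6,0.4,84,0,0,0],[1.6,0.4,84,0,0,0]]'; python3 -m pendant '[[0,0,0,0,0,0],[0,0,0,0,0,0],[0,0,0,0,0,0],[0,0,0,0,0,0],[0,0,0,0,0,0]]' 5 14
```

```text
time_s: 2.72
tcp_pos: [0.4805, -0.0653, 0.1054]
eef_rot: [179.9, -0.0, -87.8]
contact_force: [-0.5, -0.4, 0.7]
gripper_width: 0.0321
gripper_force: 0.0
time_s: 3.35
tcp_pos: [0.4796, -0.0659, 0.1063]
eef_rot: [179.9, 0.0, -87.9]
contact_force: [-6.1, 2.2, 6.1]
gripper_width: 0.0133
gripper_force: 14.0
```

```bash
python3 -m pendant '[[0,-0.6,-12,0,0,0],[0,-1.8,-24.4,0,0,0],[0,-6.1,-48.6,0,0,0],[0,-12.7,-72.1,0,0,0],[0,-21.7,-94.9,0,0,0],[0,-32.9,-116.7,0,0,0],[0,-46.2,-137.3,0,0,0],[0,-61.5,-156.4,0,0,0],[0,-78.6,-173.9,0,0,0],[0,-97.4,-189.6,0,0,0],[0,-117.7,-203.4,0,0,0],[0,-139.2,-215.1,0,0,0],[0,-161.8,-224.5,0,0,0],[0,-161.8,-224.5,0,0,0]]'
python3 -c "
from h import *
print(r.get_state()['tcp_pos'])
save('side','s1.png',(230,80,470,320),2.5)"
```

```text
time_s: 5.1
tcp_pos: [0.645, -0.0597, 0.3345]
eef_rot: [-179.7, -0.0, -87.8]
contact_force: [-3.2, 1.5, 9.7]
gripper_width: 0.0135
gripper_force: 14.0
[ 0.64500299 -0.05972242  0.33447379]
```

View pics/s1.png

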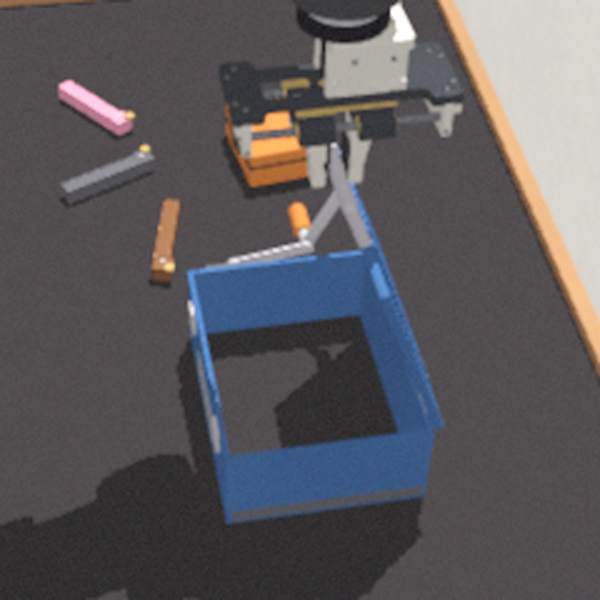

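Side view: the lid is up about 1.2 rad in the gripper, the stay is nearly straight with its knob at crop (298,217), and the chest interior is empty. I'll continue to the stop.

```bash
python3 -m pendant '[[0,-6,-1,0,0,0],[0,-12,-2.5,0,0,0],[0,-12,-2.5,0,0,0]]';  python3 -m pendant '[[0,-6,-1,0,0,0],[0,-12,-2,0,0,0],[0,-12,-2,0,0,0]]'
```

```text
time_s: 5.52
tcp_pos: [0.656, -0.0592, 0.3377]
eef_rot: [-179.6, -0.0, -87.8]
contact_force: [-2.8, 3.0, 10.5]
gripper_width: 0.0134
gripper_force: 14.0
time_s: 5.9
tcp_pos: [0.6684, -0.0587, 0.3405]
eef_rot: [-179.5, -0.0, -87.8]
contact_force: [-2.6, 3.2, 13.1]
gripper_width: 0.0134
gripper_force: 14.0
```

```bash
python3 -m pendant '[[0,-2,-4,0,0,0],[0,-4,-5,0,0,0],[0,-4,-5,0,0,0]]';  python3 -m pendant '[[0,-3,-1,0,0,0],[0,-6,-1,0,0,0],[0,-6,-1,0,0,0]]';python3 -m pendant '[[0,-3,-0.5,0,0,0],[0,-6,-0.5,0,0,0],[0,-6,-0.5,0,0,0]]'
```

```text
time_s: 6.28
tcp_pos: [0.6711, -0.0586, 0.3412]
eef_rot: [-179.9, -0.0, -87.8]
contact_force: [-1.0, 1.9, 5.1]
gripper_width: 0.013
gripper_force: 14.0
time_s: 6.65
tcp_pos: [0.6774, -0.0583, 0.3423]
eef_rot: [-179.9, -0.0, -87.8]
contact_force: [-1.2, 3.0, 7.8]
gripper_width: 0.0131
gripper_force: 14.0
time_s: 7.02
tcp_pos: [0.6836, -0.058, 0.3432]
eef_rot: [-179.8, -0.0, -87.8]
contact_force: [-1.5, 2.4, 7.0]
gripper_width: 0.0135
gripper_force: 14.0
```

```bash
python3 -m pendant '[[0,-3,-1.5,0,0,0],[0,-6,-1.5,0,0,0],[0,-6,-1.5,0,0,0]]';  python3 -m pendant '[[0,-3,-0.8,0,0,0],[0,-6,-0.8,0,0,0],[0,-6,-0.8,0,0,0]]';python3 -m pendant '[[0,-3,-0.5,0,0,0],[0,-6,-0.5,0,0,0],[0,-6,-0.5,0,0,0]]'
```

```text
time_s: 7.4
tcp_pos: [0.6896, -0.0577, 0.344]
eef_rot: [-179.9, -0.0, -87.8]
contact_force: [-1.2, 3.5, 6.8]
gripper_width: 0.0133
gripper_force: 14.0
time_s: 7.78
tcp_pos: [0.6957, -0.0574, 0.3447]
eef_rot: [-179.9, -0.0, -87.8]
contact_force: [-0.6, 3.8, 6.7]
gripper_width: 0.0134
gripper_force: 14.0
time_s: 8.15
tcp_pos: [0.701, -0.0572, 0.345]
eef_rot: [-180.0, -0.0, -87.8]
contact_force: [-3.3, 2.7, 7.3]
gripper_width: 0.0137
gripper_force: 14.0
```

Resistance is starting (x fell short and Fx is rising). I'll push a little more, then ease back.

```bash
python3 -m pendant '[[0,-2,-0.5,0,0,0],[0,-4,-0.5,0,0,0],[0,-4,-0.5,0,0,0]]'
python3 -m pendant '[[0,2,0.5,0,0,0],[0,5,1,0,0,0],[0,8,1,0,0,0],[0,10,1,0,0,0],[0,10,1,0,0,0]]'
python3 -c "
from h import *
save('side','s2.png',(270,100,430,260),3.5)"
```

```text
time_s: 8.52
tcp_pos: [0.703, -0.0572, 0.3452]
eef_rot: [179.8, -0.0, -87.8]
contact_force: [-9.9, 4.3, 8.6]
gripper_width: 0.0134
gripper_force: 14.0
time_s: 9.15
tcp_pos: [0.696, -0.0574, 0.3446]
eef_rot: [-179.8, -0.0, -87.8]
contact_force: [5.0, 3.2, 5.9]
gripper_width: 0.0132
gripper_force: 14.0
```

View pics/s2.png

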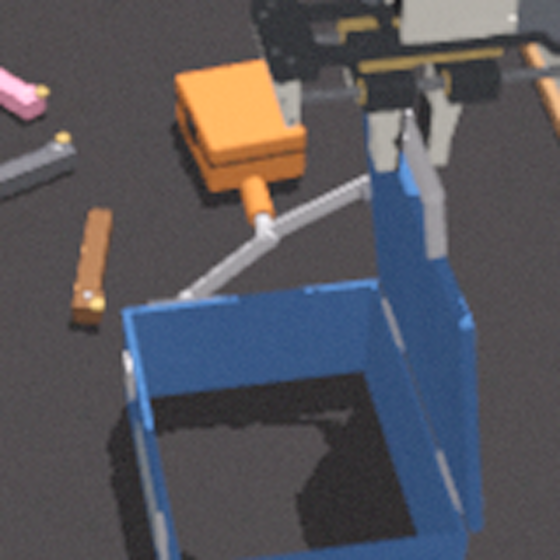

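The stay is locked: the elbow at crop (265,230) bulges upward and the lid resists easing back. I'll release and rise.

```bash
python3 -m pendant '[[0,-1,0,0,0,0],[0,-1,0,0,0,0],[0,-1,0,0,0,0],[0,-1,-20,0,0,0],[0,-1,-50,0,0,0],[0,-1,-80,0,0,0],[0,-1,-80,0,0,0]]' 32
python3 -c "
from h import *
save('side','s3.png')
goto([.445,.3507,.13],26)"
```

```text
time_s: 10.07
tcp_pos: [0.696, -0.0579, 0.4264]
eef_rot: [-179.8, -0.0, -87.8]
contact_force: [0.1, 0.2, 0.3]
gripper_width: 0.0319
gripper_force: 0.0
shift [-417.5  235.3  294.3] turn [-1.000e-03 -1.000e-03 -1.987e+00]
```

```bash
python3 -m pendant '[[-20,20,0,0,0,-0.1],[-250,180,0,0,0,-1.2],[-250,180,0,0,0,-1.2],[-250,180,0,0,0,-1.2],[-250,180,0,0,0,-1.2],[-250,180,0,0,0,-1.2],[-250,180,0,0,0,-1.2],[-417.5,235.3,294.3,0,0,-1.987],[-417.5,235.3,294.3,0,0,-1.987],[-417.5,235.3,294.3,0,0,-1.987],[-417.5,235.3,294.3,0,0,-1.987],[-417.5,235.3,294.3,0,0,-1.987],[-417.5,235.3,294.3,0,0,-1.987],[-417.5,235.3,294.3,0,0,-1.987],[-417.5,235.3,294.3,0,0,-1.987],[-417.5,235.3,294.3,0,0,-1.987],[-417.5,235.3,294.3,0,0,-1.987]]' 46
python3 -c "
from h import *
print(r.get_state()['joints'])
goto([.445,.3507,.0225],26)"
```

```text
time_s: 12.25
tcp_pos: [0.4451, 0.3506, 0.1306]
eef_rot: [-179.9, -0.1, 26.0]
contact_force: [-0.3, 0.2, 0.4]
gripper_width: 0.0462
gripper_force: 0.0
[ 5.80148687e+01  1.62304700e+01 -2.19843940e+01  3.81157519e-03
 -5.16736409e+01  5.79646920e+01]
shift [-2.000e-01 -1.000e-01  1.081e+02] turn [-0.001 -0.002 -0.   ]
```

```bash
python3 -m pendant '[[0,0,30,0,0,0],[0,0,65,0,0,0],[0,0,90,0,0,0],[0,0,108,0,0,0],[0,0,108,0,0,0]]'; python3 -m pendant '[[0,0,0,0,0,0],[0,0,0,0,0,0],[0,0,0,0,0,0],[0,0,0,0,0,0],[0,0,0,0,0,0]]' 10 35; python3 -m pendant '[[0,0,-10,0,0,0],[0,0,-50,0,0,0],[0,0,-110,0,0,0],[0,0,-170,0,0,0],[0,0,-210,0,0,0],[0,0,-210,0,0,0]]'
python3 - <<'E'
from h import *
save('side','s4.png',(220,40,460,220),3)
from h import goto
c=np.array([.626,-.059]);y=np.radians(2.2);p=c+[-.020*np.cos(y),-.020*np.sin(y)]
print(p);goto([*p,.2325],2.2)
E
```

```text
time_s: 12.88
tcp_pos: [0.4446, 0.3502, 0.0211]
eef_rot: [180.0, 0.1, 26.0]
contact_force: [0.4, 0.5, -0.1]
gripper_width: 0.0458
gripper_force: 0.0
time_s: 13.5
tcp_pos: [0.4447, 0.3509, 0.022]
eef_rot: [-180.0, -0.0, 26.0]
contact_force: [-1.7, 0.0, 5.7]
gripper_width: 0.0201
gripper_force: 35.0
time_s: 14.25
tcp_pos: [0.4454, 0.3516, 0.2352]
eef_rot: [-179.8, -0.3, 26.0]
contact_force: [0.1, 0.2, -4.2]
gripper_width: 0.0194
gripper_force: 35.0
[ 0.60601474 -0.05976776]
shift [-34.6 439.8  -0.8] turn [-0.002 -0.001  0.415]
```

View pics/s4.png

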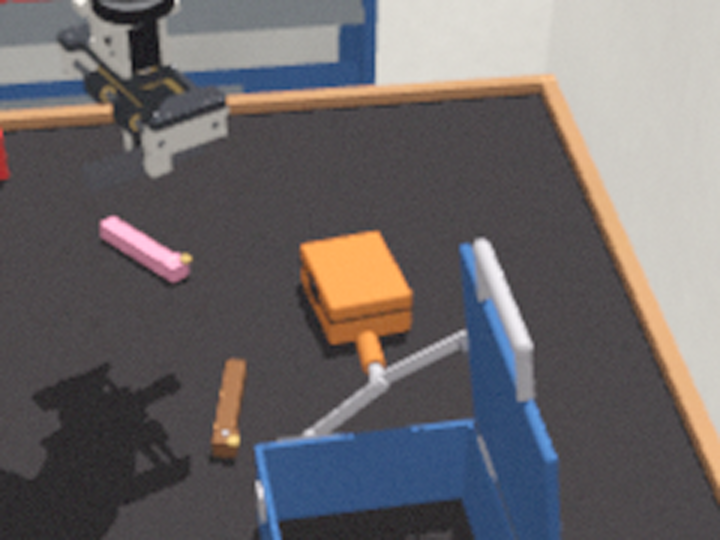

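The holder is held, hidden partly behind the fingers at crop (150,160), and the lid stands on its own with the stay bent upward at crop (375,380). I'll carry the holder over the chest.

```bash
python3 -m pendant '[[-2,30,0,0,0,0.03],[-35,440,0,0,0,0.415],[-35,440,0,0,0,0.415],[-35,440,0,0,0,0.415],[-35,440,0,0,0,0.415],[-35,440,0,0,0,0.415],[-35,440,0,0,0,0.415],[-35,440,0,0,0,0.415],[-35,440,0,0,0,0.415],[-35,440,0,0,0,0.415],[-35,440,0,0,0,0.415]]'
python3 - <<'E'
from h import *
save('top','t1.png',(260,120,440,270),4)
goto([.606,-.0598,.0275],2.2)
E
```

```text
time_s: 15.68
tcp_pos: [0.6056, -0.0592, 0.2307]
eef_rot: [-180.0, 0.1, 2.3]
contact_force: [0.0, 0.8, -4.9]
gripper_width: 0.0199
gripper_force: 35.0
shift [  0.4   0.7 203.6] turn [-0.     0.001  0.002]
```

View pics/t1.png

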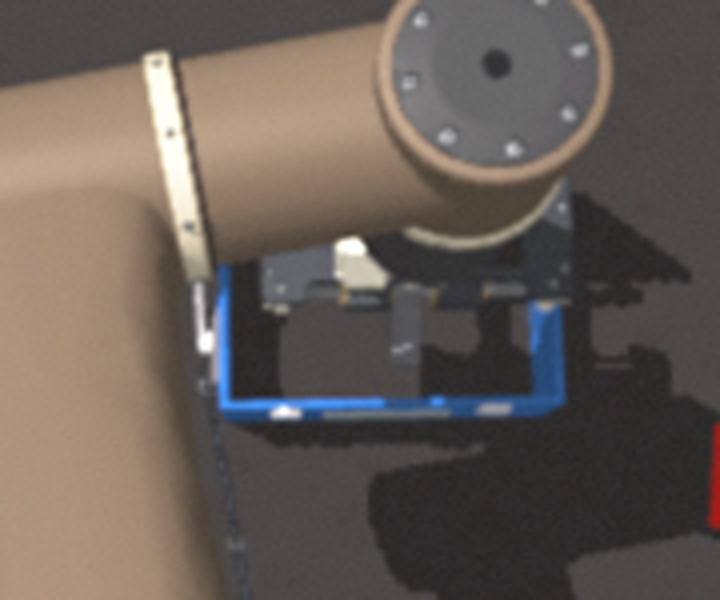

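Top view: the holder hangs at crop (405,320) inside the open chest, between its walls (crop 225 to 560). The arm's wrist tube crosses above the lid side at crop (200–600, 60–180). I'll check its height against the lid top before descending.

```bash
python3 - <<'E'
from h import *
print(r.get_state()['joints'])
for h in np.arange(.3,.8,.05): print(round(h,2),proj('top',[.6056,-.059,h]).round(),proj('side',[.6056,-.059,h]).round(),proj('side',[.6056,.13,h]).round())
print('bar now',proj('side',[.696,.003,.345]))
save('side','s5.png',(120,0,520,300),2)
E
```

```text
[ 1.27868250e+01  1.49327380e+01 -9.25282815e+00 -1.62634119e-02
 -6.58545153e+01  7.95394762e+01]
0.3 [363. 181.] [345. 158.] [334. 110.]
0.35 [365. 177.] [345. 141.] [334.  93.]
0.4 [367. 172.] [346. 122.] [334.  75.]
0.45 [370. 167.] [347. 102.] [334.  56.]
0.5 [372. 161.] [347.  80.] [334.  35.]
0.55 [376. 154.] [348.  57.] [335.  14.]
0.6 [379. 146.] [349.  32.] [335.  -9.]
0.65 [383. 137.] [350.   6.] [335. -34.]
0.7 [388. 126.] [350. -23.] [335. -61.]
0.75 [394. 114.] [351. -55.] [336. -89.]
bar now [380.46755362 122.64847041]
```

View pics/s5.png

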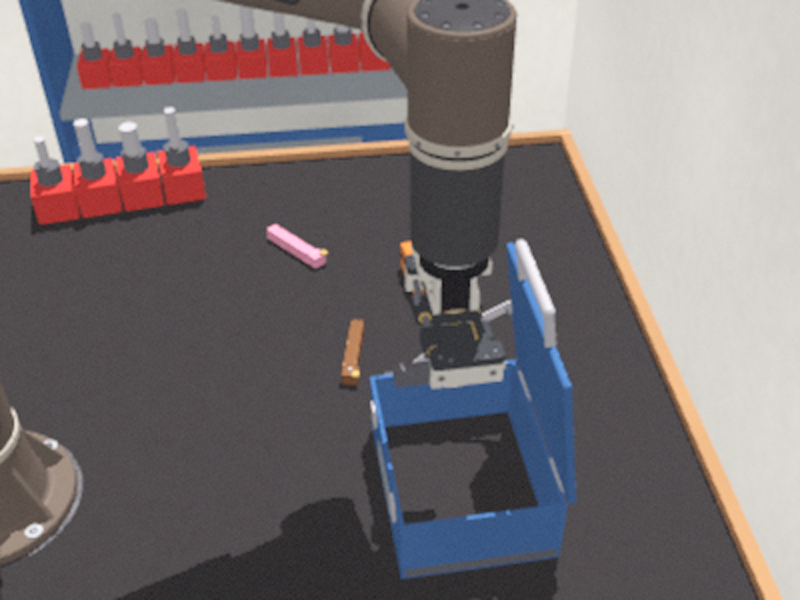

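The black/brown wrist column (crop x 410–515, bottom at about z 0.39) will clear the lid by about 35 mm and the bar by the same. I'll descend.

```bash
python3 -m pendant '[[0,0,20,0,0,0],[0,0,55,0,0,0],[0,0,95,0,0,0],[0,0,130,0,0,0],[0,0,155,0,0,0],[0,0,175,0,0,0],[0,0,188,0,0,0],[0,0,195,0,0,0],[0,0,195,0,0,0]]'; python3 -m pendant '[[0,0,3,0,0,0],[0,0,5,0,0,0],[0,0,6,0,0,0],[0,0,6,0,0,0]]'; python3 -m pendant '[[0,0,1,0,0,0],[0,0,2,0,0,0],[0,0,2,0,0,0]]'
```

```text
time_s: 16.9
tcp_pos: [0.6062, -0.0599, 0.0365]
eef_rot: [180.0, 0.0, 2.3]
contact_force: [1.1, 0.3, -4.2]
gripper_width: 0.0197
gripper_force: 35.0
time_s: 17.4
tcp_pos: [0.6062, -0.0601, 0.0305]
eef_rot: [-180.0, -0.0, 2.2]
contact_force: [0.4, 0.2, -4.6]
gripper_width: 0.0197
gripper_force: 35.0
time_s: 17.77
tcp_pos: [0.6061, -0.0601, 0.0284]
eef_rot: [180.0, 0.0, 2.2]
contact_force: [-0.3, 0.2, -3.7]
gripper_width: 0.0198
gripper_force: 35.0
```

```bash
python3 -m pendant '[[0,0,0.5,0,0,0],[0,0,1,0,0,0],[0,0,1,0,0,0]]'; python3 -m pendant '[[0,0,0.5,0,0,0],[0,0,1,0,0,0],[0,0,1,0,0,0]]'
```

```text
time_s: 18.15
tcp_pos: [0.6062, -0.0601, 0.0274]
eef_rot: [180.0, 0.0, 2.2]
contact_force: [-0.8, -0.8, -4.4]
gripper_width: 0.0194
gripper_force: 35.0
time_s: 18.52
tcp_pos: [0.6062, -0.0601, 0.0271]
eef_rot: [180.0, -0.0, 2.3]
contact_force: [-2.7, -0.3, 5.1]
gripper_width: 0.0199
gripper_force: 35.0
```

```bash
python3 -m pendant '[[0,0,0.3,0,0,0],[0,0,0.3,0,0,0],[0,0,0.3,0,0,0],[0,0,0.3,0,0,0],[0,0,-10,0,0,0],[0,0,-40,0,0,0],[0,0,-90,0,0,0],[0,0,-150,0,0,0],[-60,0,-210,0,0,0],[-120,0,-240,0,0,0],[-150,0,-250,0,0,0],[-150,0,-250,0,0,0]]' 36
python3 - <<'E'
from h import *
print(r.get_state()['joints'])
T=save('top','t2.png');S=save('side','s6.png')
for n,im,bx in(('top',T,(270,150,320,250)),('side',S,(320,120,400,210))):
    hs=cv2.cvtColor(im,cv2.COLOR_RGB2HSV);m=cv2.inRange(hs,(5,150,90),(25,255,255));
    for c in cv2.findContours(m,0,2)[0]:
        if cv2.contourArea(c)>8 and cv2.contourArea(c)<2000: rc=cv2.minAreaRect(c);print(n,np.round(rc[0],1),np.round(rc[1],1),round(rc[2]))
for z in (.14,): 
  y=np.radians(2.2);k=np.array([.626,-.059])+np.array([[np.cos(y),-np.sin(y)],[np.sin(y),np.cos(y)]])@np.array([.015,.188]);print(k,proj('top',[*k,z]),proj('side',[*k,z]))
cv2.imwrite('pics/chk.png',np.hstack([cv2.resize(T[130:260,260:420,::-1],None,fx=2.4,fy=2.4),cv2.resize(S[100:230,280:440,::-1],None,fx=2.4,fy=2.4)]))
E
```

```text
time_s: 20.02
tcp_pos: [0.4544, -0.0662, 0.2802]
eef_rot: [-179.9, -0.4, 2.3]
contact_force: [0.5, 0.6, -0.1]
gripper_width: 0.0357
gripper_force: 0.0
[ 1.64038641e+01 -1.92079278e+00 -2.22173303e+01  1.00391639e-02
 -6.92998229e+01  7.58710959e+01]
top [ 73.7 371.5] [ 8.7 56.6] 7
top [ 79.6 328.1] [17.   9.3] 82
top [266.7 227.3] [20.4  5.9] 13
top [293.5 181.5] [ 7. 13.] 90
top [220.4 180.1] [31.2 41.8] 83
side [339.5 138. ] [46.3 31.6] 65
[0.63377204 0.12943725] [294.3325309  181.38873553] [343.36679261 158.43103857]
```

View pics/chk.png

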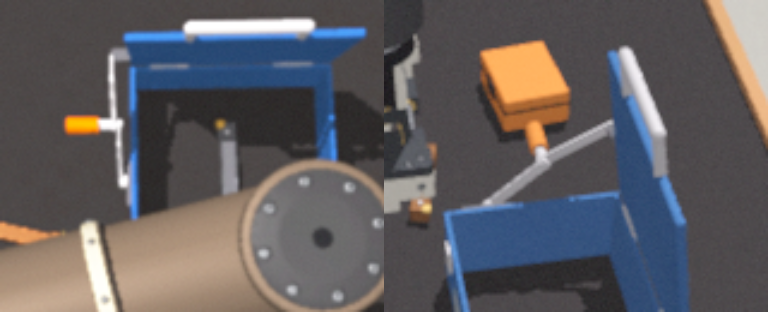

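The holder lies flat and straight on the chest floor (crop (228,155), head to the rear). The stay is locked, with its knob at top-view crop (82,125), which matches the model's prediction. Next I'll press the knob.

```bash
python3 - <<'E'
from h import *
print(tri((293.5,181.5),(343.3,157)), onz('top',293.5,181.5,.145))
goto([.635,.134,.20],-87.8)
E
```

```text
(array([0.63329133, 0.13161741, 0.14314692]), np.float64(0.0011228178837369707)) [0.63233482 0.1314296  0.145     ]
shift [ 186.3 -192.6   78.6] turn [-0.003 -0.002  1.572]
```

```bash
python3 -m pendant '[[10,-10,0,0,0,0.1],[186,-193,20,0,0,1.572],[186,-193,20,0,0,1.572],[186,-193,20,0,0,1.572],[186,-193,20,0,0,1.572],[186,-193,20,0,0,1.572],[186,-193,20,0,0,1.572],[186,-193,20,0,0,1.572],[186,-193,20,0,0,1.572],[186,-193,20,0,0,1.572],[186,-193,60,0,0,1.572],[186,-193,79,0,0,1.572],[186,-193,79,0,0,1.572]]' 0 10
python3 -c "
from h import *
goto([.636,.134,.172],-87.8)"
```

```text
time_s: 21.75
tcp_pos: [0.6339, 0.1338, 0.195]
eef_rot: [179.8, -0.1, -87.7]
contact_force: [-0.2, 0.7, 1.2]
gripper_width: 0.0005
gripper_force: 0.0
shift [-0.2 -2.2 23. ] turn [ 0.004 -0.002  0.003]
```

```bash
python3 -m pendant '[[0,-2,12,0,0,0],[0,-2,24,0,0,0],[0,-2,24,0,0,0]]'; python3 -m pendant '[[0,-1,2,0,0,0],[0,-2,4,0,0,0],[0,-2,4,0,0,0]]'
```

```text
time_s: 22.12
tcp_pos: [0.6362, 0.1341, 0.1725]
eef_rot: [179.9, -0.0, -87.8]
contact_force: [0.4, -0.3, 0.3]
gripper_width: 0.0008
gripper_force: 0.0
time_s: 22.5
tcp_pos: [0.639, 0.1344, 0.17]
eef_rot: [-179.9, 0.0, -87.8]
contact_force: [-0.3, -0.4, 2.3]
gripper_width: 0.0005
gripper_force: 1.0
```

```bash
python3 -m pendant '[[0,-1,4,0,0,0],[0,-3,9,0,0,0],[0,-5,14,0,0,0],[0,-7,19,0,0,0],[0,-7,19,0,0,0]]'; python3 -m pendant '[[0,-2,5,0,0,0],[0,-3,10,0,0,0],[0,-4,14,0,0,0],[0,-5,18,0,0,0],[0,-5,18,0,0,0],[0,-5,18,0,0,0]]'
```

```text
time_s: 23.12
tcp_pos: [0.645, 0.1345, 0.1494]
eef_rot: [179.9, -0.0, -87.8]
contact_force: [0.9, -0.1, 0.4]
gripper_width: 0.0004
gripper_force: 0.4
time_s: 23.88
tcp_pos: [0.6508, 0.1348, 0.1323]
eef_rot: [-180.0, 0.0, -87.8]
contact_force: [0.9, 0.6, 0.3]
gripper_width: 0.0003
gripper_force: 0.0
```

```bash
python3 -m pendant '[[0,0,-20,0,0,0],[0,0,-60,0,0,0],[0,20,-120,0,0,0],[0,80,-180,0,0,0],[60,140,-210,0,0,0],[120,180,-210,0,0,0],[140,180,-210,0,0,0],[140,180,-210,0,0,0]]'
python3 - <<'E'
from h import *
T=save('top','t3.png');S=save('side','s7.png')
hs=cv2.cvtColor(T,cv2.COLOR_RGB2HSV);m=cv2.inRange(hs,(5,150,90),(25,255,255))
for c in cv2.findContours(m,0,2)[0]:
    if cv2.contourArea(c)>8 and cv2.contourArea(c)<2000: rc=cv2.minAreaRect(c);print(np.round(rc[0],1),np.round(rc[1],1),round(rc[2]))
# side: white bar near lid top
h2=cv2.cvtColor(S,cv2.COLOR_RGB2HSV);m=cv2.inRange(h2,(0,0,140),(180,70,255));m[:, :345]=0;m[:,400:]=0;m[:115]=0;m[260:]=0
n,l,st,ce=cv2.connectedComponentsWithStats(m)
for i in range(1,n):
    if st[i,4]>25: print(st[i],ce[i])
h1=cv2.inRange(hs,(0,0,150),(180,70,255));h1[:, :310]=0;h1[:,410:]=0;h1[:110]=0;h1[230:]=0
n,l,st,ce=cv2.connectedComponentsWithStats(h1)
for i in range(1,n):
    if st[i,4]>25: print('T',st[i],ce[i])
for th in(1.05,1.2,1.3,1.4,1.46): 
    b=[.7225-.245*np.cos(th)+.006*np.sin(th),-.058,.1+.245*np.sin(th)+.006*np.cos(th)];print(th,np.round(b,3),proj('side',b),proj('top',b))
cv2.imwrite('pics/chk2.png',np.hstack([cv2.resize(T[110:240,260:420,::-1],None,fx=2.4,fy=2.4),cv2.resize(S[100:230,280:440,::-1],None,fx=2.4,fy=2.4)]))
E
```

```text
time_s: 24.88
tcp_pos: [0.4746, -0.0143, 0.3444]
eef_rot: [-179.8, 0.1, -88.0]
contact_force: [0.4, 0.4, 0.6]
gripper_width: 0.0004
gripper_force: 0.0
[ 73.6 372.5] [ 8.5 54.6] 7
[ 79.5 327.5] [ 9. 17.] 0
[294.5 178.5] [ 7. 13.] 90
[220.4 180. ] [31.  41.8] 83
[345 125  34  57 492] [363.03252033 156.54268293]
T [337 158  55   8 336] [363.27083333 161.69642857]
T [310 173  51  57 486] [325.58024691 210.74485597]
T [310 177   2  21  28] [310.25       187.64285714]
1.05 [ 0.606 -0.058  0.316] [345.02615888 152.78052681] [363.11128757 179.90709445]
1.2 [ 0.639 -0.058  0.331] [360.2119139  146.27211452] [363.86062945 165.35011484]
1.3 [ 0.663 -0.058  0.338] [370.86713628 142.86929573] [364.25835976 155.36767132]
1.4 [ 0.687 -0.058  0.342] [381.77189196 140.28297176] [364.56503135 145.36639719]
1.46 [ 0.701 -0.058  0.344] [388.36880576 139.14091425] [364.70283404 139.43074633]
```

View pics/chk2.png

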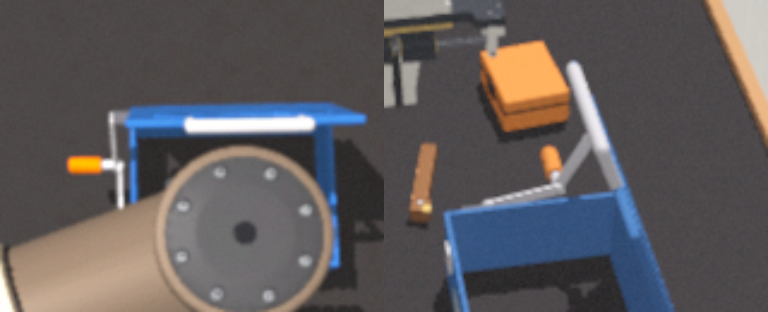

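The stay is broken: the elbow is folded down at side crop (555,185) and the lid rests by itself at about 1.24 rad, with the bar at top (363,162). Now I'll grasp the bar again.

```bash
python3 - <<'E'
from h import *
print(tri((363.3,161.7),(366.7,148)))
for z in (.33,.335): print(onz('top',363.3,161.7,z))
goto([.647,-.059,.40],-87.8)
E
```

```text
(array([ 0.65251478, -0.05726367,  0.32303571]), np.float64(0.0037993842991862824))
[ 0.64869339 -0.05655397  0.33      ]
[ 0.64736125 -0.05608714  0.335     ]
shift [  52.6 -169.4  -56.5] turn [-0.002  0.001 -0.002]
```

```bash
python3 -m pendant '[[0,0,-20,0,0,0],[10,-20,-56,0,0,0],[30,-80,-70,0,0,0],[52,-130,-70,0,0,0],[52,-171,-70,0,0,0],[52,-171,-56,0,0,0],[52,-171,-56,0,0,0]]' 40 12
python3 -c "
from h import *
goto([.648,-.058,.333],-87.8)"
```

```text
time_s: 25.85
tcp_pos: [0.6489, -0.0565, 0.3956]
eef_rot: [179.7, -0.0, -87.8]
contact_force: [-0.6, -0.0, 0.7]
gripper_width: 0.04
gripper_force: 0.0
shift [ 1.5  0.7 62.6] turn [ 0.004 -0.     0.   ]
```

```bash
python3 -m pendant '[[0,0.5,15,0,0,0],[0,0.5,35,0,0,0],[0,0.5,52,0,0,0],[0,0.5,62,0,0,0],[0,0.5,62,0,0,0]]'; python3 -m pendant '[[0,0,0,0,0,0],[0,0,0,0,0,0],[0,0,0,0,0,0],[0,0,0,0,0,0],[0,0,0,0,0,0]]' 5 14
```

```text
time_s: 26.48
tcp_pos: [0.648, -0.0574, 0.336]
eef_rot: [180.0, -0.0, -87.8]
contact_force: [-0.5, -0.1, 1.2]
gripper_width: 0.0398
gripper_force: 0.0
time_s: 27.1
tcp_pos: [0.6484, -0.0575, 0.3368]
eef_rot: [-180.0, -0.0, -87.8]
contact_force: [-1.4, 1.1, 2.0]
gripper_width: 0.0134
gripper_force: 14.0
```

```bash
python3 -m pendant '[[0,7,2.4,0,0,0],[0,14.5,5.2,0,0,0],[0,30.2,12,0,0,0],[0,45.4,20,0,0,0],[0,60,29,0,0,0],[0,73.9,38.9,0,0,0],[0,87.1,49.9,0,0,0],[0,99.6,61.7,0,0,0],[0,111.1,74.4,0,0,0],[0,121.8,87.8,0,0,0],[0,131.5,102,0,0,0],[0,131.5,102,0,0,0]]'
python3 - <<'E'
from h import *
S=save('side','s8.png')
h2=cv2.cvtColor(S,cv2.COLOR_RGB2HSV);m=cv2.inRange(h2,(100,120,60),(125,255,255));m[:,:250]=0;m[:,440:]=0;m[:110]=0
print(cv2.boundingRect(max(cv2.findContours(m,0,2)[0],key=cv2.contourArea)))
E
```

```text
time_s: 28.6
tcp_pos: [0.5155, -0.0626, 0.2331]
eef_rot: [179.9, 0.0, -87.8]
contact_force: [0.7, -1.9, -4.4]
gripper_width: 0.0138
gripper_force: 14.0
(307, 168, 99, 121)
```

```bash
python3 -m pendant '[[0,4,7,0,0,0],[0,8.6,14.8,0,0,0],[0,16.2,30.2,0,0,0],[0,22.7,46,0,0,0],[0,28.1,62.3,0,0,0],[0,32.4,78.9,0,0,0],[0,34,88,0,0,0],[0,35.4,95.8,0,0,0],[0,36.3,103,0,0,0],[0,37.1,110.4,0,0,0],[0,37.4,114,0,0,0],[0,37.7,118,0,0,0],[0,37.7,118,0,0,0]]'; python3 -m pendant '[[0,0.1,2,0,0,0],[0,0.2,4,0,0,0],[0,0.2,4,0,0,0]]'; python3 -m pendant '[[0,0,1.5,0,0,0],[0,0,3,0,0,0],[0,0,3,0,0,0]]'
```

```text
time_s: 30.28
tcp_pos: [0.4796, -0.0638, 0.1163]
eef_rot: [-180.0, -0.0, -87.8]
contact_force: [2.1, -1.4, -3.0]
gripper_width: 0.0133
gripper_force: 14.0
time_s: 30.65
tcp_pos: [0.4795, -0.0638, 0.1125]
eef_rot: [-180.0, 0.0, -87.8]
contact_force: [3.3, -2.0, -2.8]
gripper_width: 0.0135
gripper_force: 14.0
time_s: 31.02
tcp_pos: [0.4794, -0.0638, 0.1108]
eef_rot: [-179.9, -0.0, -87.8]
contact_force: [-2.7, 0.0, 13.8]
gripper_width: 0.0132
gripper_force: 14.0
```

```bash
python3 -m pendant '[[0,0,0,0,0,0],[0,0,0,0,0,0],[0,0,0,0,0,0],[0,0,-15,0,0,0],[0,0,-45,0,0,0],[0,20,-90,0,0,0],[0,50,-120,0,0,0],[0,50,-120,0,0,0]]' 34
python3 - <<'E'
from h import *
T=save('top','t4.png');S=save('side','s9.png')
def barv(im,n):
    h=cv2.cvtColor(im,cv2.COLOR_BGR2HSV)
    b=cv2.inRange(h,(100,120,60),(125,255,255));b[:,:250]=0;b[:,440:]=0;b[:110]=0
    print(n,cv2.boundingRect(max(cv2.findContours(b,0,2)[0],key=cv2.contourArea)))
    m=cv2.inRange(h,(0,0,140),(180,70,255))
    print([float(284+np.nonzero(m[v,284:300])[0].mean()) if m[v,284:300].any() else None for v in (210,220,230)])
barv(cv2.imread('pics/raw_s0.png'),'before');barv(cv2.imread('pics/raw_s9.png'),'after')
a=cv2.imread('pics/raw_s0.png').astype(int);b=cv2.imread('pics/raw_s9.png').astype(int);d=(abs(a-b).sum(2)>90)
for nm,bx in dict(cup=(280,315,335,382),driver=(340,350,445,385),case=(315,115,362,158),brown=(286,156,306,196),pink=(248,108,288,136),chest=(300,175,405,290)).items(): print(nm,d[bx[1]:bx[3],bx[0]:bx[2]].mean().round(3))
print(r.get_state()['contact_force'])
E
```

```text
time_s: 32.02
tcp_pos: [0.4288, -0.0657, 0.2318]
eef_rot: [-179.7, 0.1, -87.8]
contact_force: [0.3, 0.5, -0.6]
gripper_width: 0.0338
gripper_force: 0.0
before (305, 177, 99, 112)
[291.5, 293.5, 295.0]
after (305, 177, 99, 112)
[291.5, 293.5, 295.0]
cup 0.0
driver 0.0
case 0.0
brown 0.174
pink 0.32
chest 0.003
[-0.44644397  0.84653129 -0.18917499]
```

```bash
python3 -c "
from plant import r
print(r.close_job())"
```

```text
the job is handed in; nothing more can be done
None
```

I handed the job in at about 32 s: the steel toolholder lies flat on the chest floor, the stay was broken with the lid still well up, the lid was lowered to fully shut, and the camera check shows the cup, case and driver unmoved.

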